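Stand the toppled oil bottle in the pull-out tray and shut the tray

TASK

The yellow oil bottle has toppled over on the bench. Stand it upright on its base in the empty bay of the red pull-out tray, setting it down rather than dropping it, then push the tray fully home with the bottle still standing in it. Leave the other loose things on the bench where they are.

Things in the scene. Friction and masses are not known exactly. Their poses are not given: they have to be found in the camera images.
- bottle: Square yellow plastic bottle, blue labels, round black cap; 150 to 310 g. Body 48 x 48 mm, 82 mm tall; shoulder to 96 mm; cap 28 mm across, to 116 mm. Origin: centre of the base; own z base to cap, x and y square to the flat sides; centre of mass 50 mm up. Starts lying on a flat side left or right of the unit, axis 24 mm up, cap towards the robot's side (-x) within 52 degrees.
- unit_front (a point): Middle of the foot of the front opening of the red steel housing (fixed on the bench) that the tray slides in and out of. Own x points level from its front (robot side) to its back, y left, z up; the tray slides out along own -x. The housing is 200 mm deep from this point on, 256 mm wide, 180 mm high, open at front and back; underside of its top panel 168 mm above the bench.
- tray (a joint): How far the red tray is out, in m: 0 = fully home (tray front flush with the unit's front plane), grows as it comes out towards the robot, at most 0.18; starts at 0.14 to 0.17. About 2.5 N of friction; stays where it is left.
- tray_bay (a point): Point on the floor (black mat, 17 mm above the bench) of the tray's empty bay; moves with the tray; axes as unit_front. Clear floor: x -70 to +110 mm, y -74 to +74 mm from here; walls 25 mm above the floor. Left of the bay, in the tray, a fixed rack of blue T-handle keys (y +90 to +124 mm, 73 mm high). The unit's front plane is at x = (tray joint - 0.08 m); farther back is under its top.
- tray_handle (a point): Middle of the steel D-handle's cross bar on the front of the tray: bar 10 mm thick, 110 mm long along the unit's y, its axis 30 mm above the bench and 50 mm in front of the tray's front face; moves with the tray.
- tin: Bystander: flat round tin with blue lid, 75 mm across, 39 mm high; origin at the centre of its underside. It stands on the side of the unit where the bottle is not.
- spray: Bystander: white spray can with a broad blue band, 56 mm across, 190 mm high, standing; origin under its centre.
- fluid: Bystander: green bottle with black cap, 64 mm across, 160 mm high, standing; origin under its centre.
- screwdriver: Bystander: orange-handled screwdriver lying on the bench near the robot; origin under its middle.
- spanner: Bystander: steel spanner lying on the bench near the robot; origin under its middle.
- mug: Bystander: white mug, 76 mm across, 90 mm high, standing; origin under its centre.
- socket: Bystander: steel socket, 28 mm across, 38 mm high, standing; origin under its centre.
There are look-alikes about, which are no part of the job. Of the things like the bottle, leave any that is purple; of the rest the smaller one is meant.

How it is judged:
On the way:
1. the bottle stands upright on the bay's floor, let go, while the tray is still out (angle between bottle's own z axis and vertical below 0.12 rad and x of bottle in the frame of tray_bay between -0.06 and 0.1 m and y of bottle in the frame of tray_bay between -0.07 and 0.07 m and z of bottle in the frame of tray_bay between -0.008 and 0.008 m and value of joint tray above 0.1 m and contact force between bottle and the fingers below 0.2 N), for 0.2 s.
At the end, for the whole second after the job is handed in: The tray is home (out by less than 10 mm) and the bottle stands still in its bay, base on the bay floor (within 8 mm), upright within about 7 degrees (0.12 rad) (angle between bottle's own z axis and vertical below 0.12 rad and x of bottle in the frame of tray_bay between -0.06 and 0.1 m and y of bottle in the frame of tray_bay between -0.07 and 0.07 m and z of bottle in the frame of tray_bay between -0.008 and 0.008 m and value of joint tray below 0.01 m and linear speed of bottle below 0.02 m/s); the robot touches nothing.
It fails at once if the bottle is dropped or thrown: it moves faster than 0.7 m/s with no finger on it (a free fall of about 25 mm) (linear speed of bottle above 0.7 m/s and contact force between bottle and the fingers below 0.1 N).
It fails at once if another loose thing on the bench is moved by more than 30 mm (distance of any of tin, spray, fluid, screwdriver, spanner, mug, socket from where it was at the start of the episode above 0.03 m).
It also fails if it takes over 64 s, if anything falls off the work surface, if the arm or the gripper's body presses on something with over 40 N, if the wrist force passes 120 N, or if a joint passes its speed limit or range.

ROBOT

A 6-joint arm with a two-finger parallel gripper is mounted at the origin on the work surface. World frame = base frame: x ahead of the robot, y to its left, z up, the work surface at z = 0. Lengths are in m, angles in rad, forces in N, time in s.
With the tool pointing down it reaches from about 0.325 to 0.925 m from the base axis. Payload 3.1 kg.
Tool frame: the origin (TCP) lies midway between the tips of the shut fingers; the grasp point (between the pads) lies 19 mm behind it; z points along the fingers, y is the line along which they close (so a half turn about z gives the same grasp; the last joint's range is limited). The gripper opens to 85 mm and grips with 20 to 120 N. Pads are 22 mm wide; open, the fingers measure 114 mm over their backs; the gripper's body (76 mm by 85 mm) begins 54 mm behind the grasp point. The pads swing forward as they close: fully open they stand 13 mm farther back than shut.
Start: joints at [-1.219, 0.217, 1.613, -0, 1.311, -0.112], TCP at [0.28, -0.559, 0.231] pointing down, gripper open.
Joint ranges: [-2.75, 2.75], [-0.78, 2.1], [0.31, 2.55], [-1.13, 4.27], [0.13, 2.63], [-2.58, 2.58]. Speed limits (rad/s): [2.79, 2.79, 3.14, 3.14, 3.14, 3.14].

INTERFACE

Orientations are given as a unit quaternion [x, y, z, w].
In Python, from rig import manip gives the robot as it stands.
- The arm moves only by the tool jog_arm, never from a script. Its argument "increments" is a list of rows, each a list of 7 numbers: the shift along the tool's x, y, z in cm, then the turn, a rotation vector about the tool's x, y, z in degrees, then the closure, from -1 (fully open) to 1 (shut). In form: [[tx, ty, tz, ax, ay, az, claw], ...]. A call has 1 to 10 rows; each row is the pose to reach, as a shift and turn from the pose commanded when the call began, along the tool's axes at that moment; what a row does not reach only later rows make up. A row lasts 1/10 s, in which the tool goes at most 50 mm and 8.59 degrees, less where a joint would pass 70% of its speed; a pose out of reach is approached as far as the arm can. A call with a gripper value outside its range is refused whole. The fingers move at their own pace and stop on an object; the grip force is fixed at half the most. Time passes only in rows, so rows that repeat a pose let the fingers close. It gives the time, the measured TCP pose, the force, the opening and the grip force at its end, in the units of the state.
- manip.sense(): the state, without advancing time (a new reading comes with each control period).
- manip.capture(name): name is "scene" or "top" or "wrist"; returns a dict with "pixels" (384x512x3 uint8, blue, green, red), "camera_matrix" (3x3 intrinsics, pixels), "R" (3x3) and "t" (3): a world point X has camera coordinates R X + t; the wrist camera has in their place "tool_from_camera" (4x4, takes a point from camera to tool coordinates, whose origin is the TCP and whose axes are the flange's). Camera axes: x right, y down, z forward; pixel columns grow to the right and rows downward; lengths in m; the calibration is good to about 2 mm. A picture is of the moment at which its call begins: read the wrist's pose just before it. There is no depth.
- manip.finish_job(): hands the job in; it is judged then, once.
The state is a dict: "t": time; "qpos": joint angles; "joint_vel": joint speeds; "effort": joint torques, N m; "tool_pos": TCP position; "tool_rot": TCP orientation; "force": force on the tool from outside, world axes, zero at the start; "moment": the same for the moment, N m; "finger_gap": finger opening in m; "grasp_force": force on a finger pad.
Only numpy, scipy, OpenCV 4.12 (cv2) and the standard library are available. Lean on these libraries where they do the work, as an engineer would, in place of code of your own. Each camera call takes 0.05 s, during which the arm holds its last target. There are 200 camera calls.

## Working session

There is one attempt and no reset: what is moved stays moved. The work goes in short steps, Python scripts to look and compute and a tool call to move; the robot and the scene stay as the last step left them, time stands still between calls to the robot, and variables do not carry over. Pictures are saved under pics/ and viewed, at most 10 in all, crops included, and the job is handed in when it is done.

Besides the shell and the picture viewer there is one more tool, called after "Request:" as name([rows], argument=value, ...), one row to a line, values as JSON. jog_arm: Moves the arm, as the interface text tells. Its arguments: {"type":"object","properties":{"increments":{"type":"array","items":{"type":"array","items":{"type":"number"}}}},"required":["increments"]}

```bash
mkdir -p pics
cat > h.py <<'E'
import numpy as np, cv2, pickle
from scipy.spatial.transform import Rotation as Ro
from rig import manip
def grab(n):
    s=manip.sense(); c=manip.capture(n); c['s']=s
    if n=='wrist':
        T=np.eye(4); T[:3,:3]=Ro.from_quat(s['tool_rot']).as_matrix(); T[:3,3]=s['tool_pos']
        W=np.linalg.inv(T@np.array(c['tool_from_camera'])); c['R']=W[:3,:3]; c['t']=W[:3,3]
    pickle.dump(c,open(n+'.pkl','wb')); return c
def ld(n): return pickle.load(open(n+'.pkl','rb'))
def ray(c,u,v,z):
    R=np.array(c['R']);t=np.array(c['t']).ravel();o=-R.T@t
    d=R.T@np.linalg.inv(c['camera_matrix'])@np.array([u,v,1.]); return o+d*(z-o[2])/d[2]
def proj(c,X):
    p=np.array(c['camera_matrix'])@(np.array(c['R'])@np.array(X)+np.array(c['t']).ravel()); return p[:2]/p[2]
E
python3 - <<'E'
from h import *
a=grab('scene');b=grab('top')
cv2.imwrite('pics/a.png',np.vstack([cv2.resize(x['pixels'],(400,300)) for x in (a,b)]))
cv2.imwrite('pics/s.png',cv2.resize(a['pixels'],(800,600)))
cv2.imwrite('pics/t.png',cv2.resize(b['pixels'],(800,600)))
print(manip.sense())
E
```

```text
{'t': 0.1, 'qpos': array([-1.21916180e+00,  2.17672166e-01,  1.61475649e+00,  1.06643017e-05,
        1.31132386e+00, -1.12185020e-01]), 'joint_vel': array([ 0.00134266, -0.0013133 , -0.00184444, -0.00076766,  0.0005208 ,
        0.00140339]), 'effort': array([-1.24205966e-03, -3.98078477e+01, -3.04969668e+01, -1.91198374e-04,
        4.24736179e-03,  2.35081467e-05]), 'tool_pos': array([ 0.27938317, -0.55826526,  0.2301119 ]), 'tool_rot': array([ 9.73228983e-01,  2.29835117e-01, -1.23870721e-04, -1.07281748e-03]), 'force': array([-0.16089596,  0.65465268,  1.53088394]), 'moment': array([-0.01202952, -0.03790402, -0.00663813]), 'grasp_force': 0.0, 'finger_gap': 0.08562085096306159}
```

View pics/s.png

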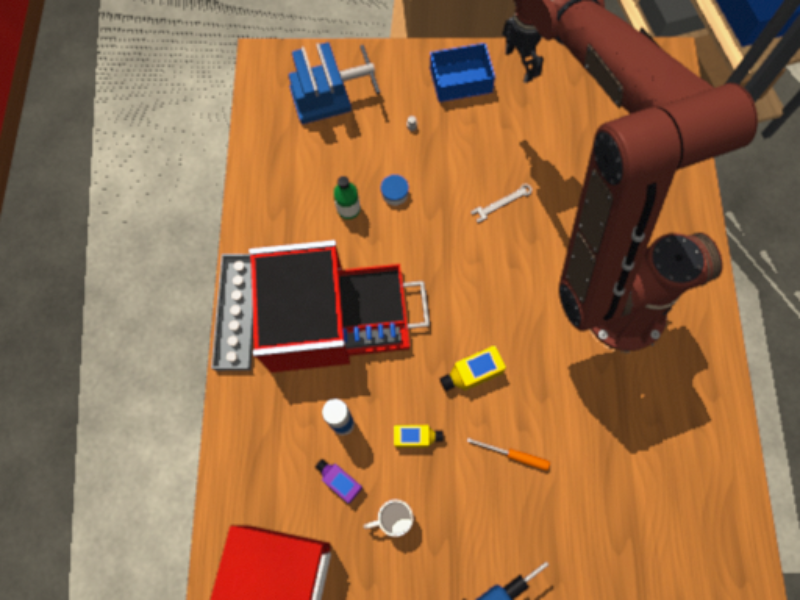

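View pics/t.png

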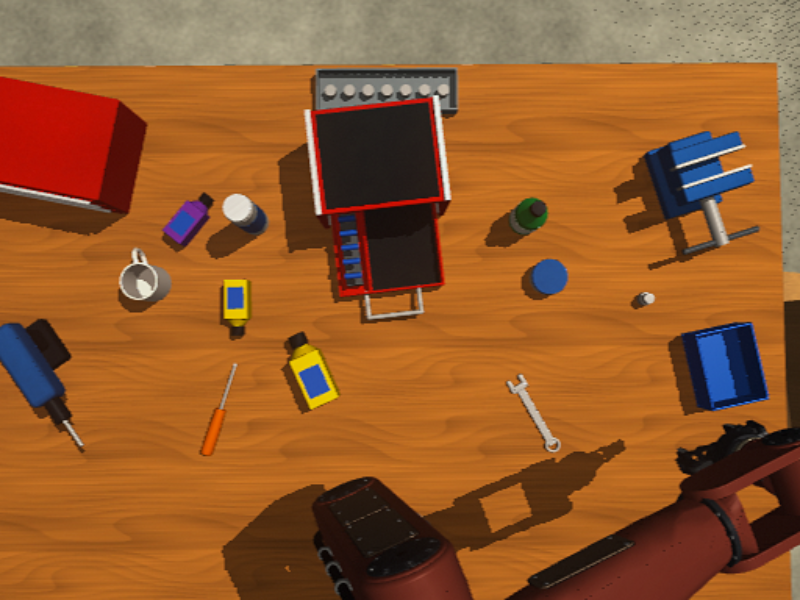

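Yellow candidates in the top view (800x600) are the small one at (235,305) and the large one at (312,372). The purple one at (187,220) is excluded. The one meant should be the small yellow, with its cap towards the robot. I'll check its size and view an enlarged crop.

Run:
```python
from h import *
for n in('top','scene'):
    c=ld(n);p=c['pixels'];h=cv2.cvtColor(p,cv2.COLOR_BGR2HSV)
    m=cv2.inRange(h,(22,150,100),(35,255,255))
    cs,_=cv2.findContours(m,cv2.RETR_EXTERNAL,2)
    for k in cs:
        if cv2.contourArea(k)<60: continue
        q=np.array([ray(c,u,v,.040)[:2] for u,v in k[:,0]],np.float32)
        r=cv2.minAreaRect(q); print(n,k[:,0].mean(0),r, (cv2.boxPoints(r)).round(3).tolist())
    # blue labels
    m=cv2.inRange(h,(105,120,80),(125,255,255)); 
    for k in cv2.findContours(m,cv2.RETR_EXTERNAL,2)[0]:
        if cv2.contourArea(k)>40:
            q=np.array([ray(c,u,v,.048)[:2] for u,v in k[:,0]],np.float32); print(' blue',k[:,0].mean(0),cv2.minAreaRect(q))
c=ld('top');P=lambda u,v,z:ray(c,u*.64,v*.64,z).round(4)[:2]
print('bar',P(370,317,.03),P(422,311,.03)); print('rim front',P(341,295,.042),P(443,284,.042)); print('hous top front',P(318,213,.18),P(447,207,.18), 'back',P(305,112,.18),P(436,98,.18))
a=cv2.resize(c['pixels'][165:270,110:260],(750,525),interpolation=2)
b=cv2.resize(c['pixels'][120:215,180:310],(800,585),interpolation=2)
cv2.imwrite('pics/c1.png',a);cv2.imwrite('pics/c2.png',b)
print(-np.array(c['R']).T@np.array(c['t']).ravel())
```

```text
top [200.04444444 240.38888889] ((0.38987329602241516, 0.1598922312259674), (0.12780767679214478, 0.06942836195230484), 24.018945693969727) [[0.31700000166893005, 0.16599999368190765], [0.34599998593330383, 0.10199999809265137], [0.4620000123977661, 0.15399999916553497], [0.4339999854564667, 0.21799999475479126]]
top [150.84615385 197.15384615] ((0.5402231812477112, 0.31720197200775146), (0.05182940885424614, 0.09432508796453476), 89.9372329711914) [[0.49300000071525574, 0.29100000858306885], [0.5870000123977661, 0.29100000858306885], [0.5870000123977661, 0.34299999475479126], [0.49300000071525574, 0.34299999475479126]]
 blue [200.85416667 243.75      ] ((0.3772057592868805, 0.1562478244304657), (0.05704732611775398, 0.04130811244249344), 23.36362648010254)
 blue [467.23148148 244.28703704] ((0.3957896828651428, -0.7086801528930664), (0.15350013971328735, 0.12114487588405609), 11.29290771484375)
 blue [ 16.734375 234.703125] ((0.41653168201446533, 0.7557182312011719), (0.17709779739379883, 0.05619848892092705), 33.84276580810547)
 blue [149.4 191.4] ((0.5496668815612793, 0.3186155557
[... 2288 characters left out ...]
331), (0.0636545717716217, 0.22007569670677185), 19.09256362915039)
 blue [297.3452381   43.08333333] ((0.4028245806694031, -0.7098492383956909), (0.16752296686172485, 0.12230456620454788), 11.518223762512207)
 blue [211.55  40.85] ((0.7680383324623108, -0.717460572719574), (0.026117093861103058, 0.1449187994003296), 16.351016998291016)
 blue [487.81818182   6.36363636] ((-0.4959712624549866, -0.9008442759513855), (0.07269678264856339, 0.09721294045448303), 89.85830688476562)
bar [0.5075 0.0396] [ 0.5192 -0.0694]
rim front [0.5535 0.0991] [ 0.5747 -0.113 ]
hous top front [0.7025 0.1319] [ 0.7122 -0.1113] back [0.8947 0.1556] [ 0.9202 -0.0927]
[ 4.91425127e-01 -3.34375920e-04  1.47684821e+00]
```

View pics/c1.png

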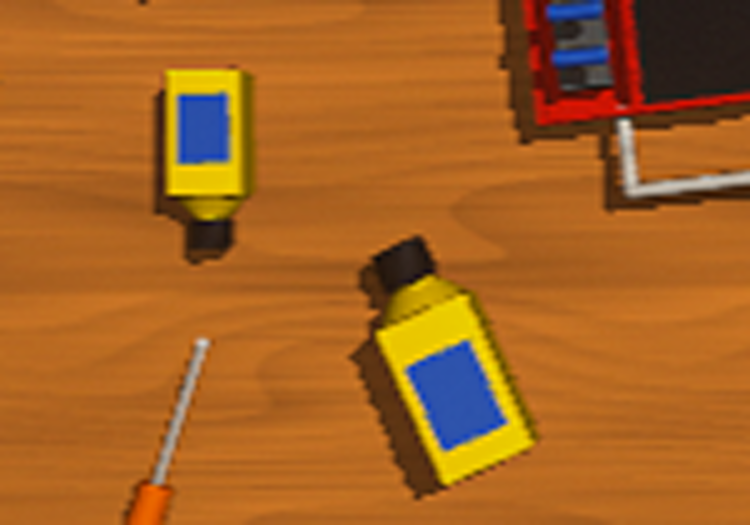

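View pics/c2.png

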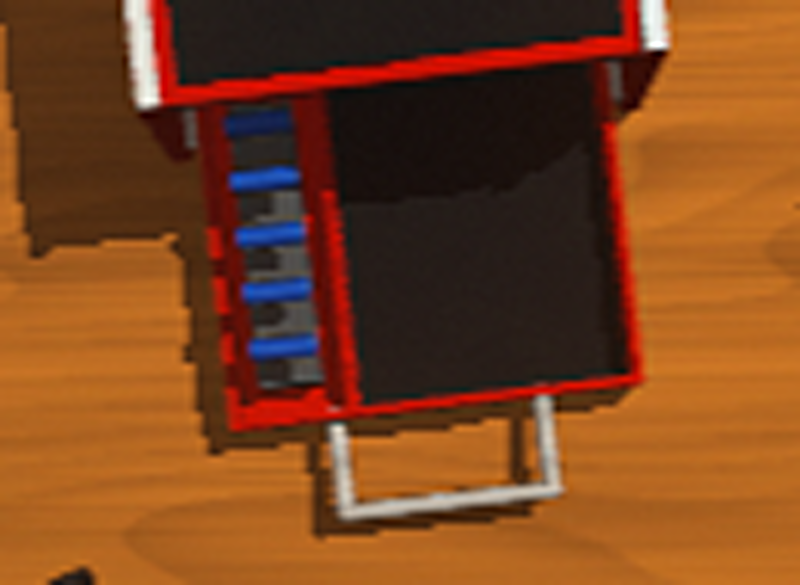

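Crop c1 shows the small yellow bottle at (205,135) with its body about 48 x 82 mm. Its base is at world x≈0.587, its axis lies along -x, and y≈0.317. The larger yellow one at (450,380) is the look-alike. Crop c2 shows the empty bay with its front at about (490,390), yawed about 6°, and the handle bar at (345,515) to (560,490).

Plan:
1. Grip the bottle with the tool tilted 52° below horizontal.
2. Turn it 180° about the tool's axis and raise the tool to 38°, which brings the bottle upright.
3. Place it at about (0.636, -0.029).

The first move is an overhead transit.

```bash
cat >> h.py <<'E'
def rot(elev,head,flip):
    """tool z pointing 'elev' deg below horizontal towards heading; tool y level, left of heading (flip: right)"""
    e,h=np.radians([elev,head]); z=np.array([np.cos(e)*np.cos(h),np.cos(e)*np.sin(h),-np.sin(e)])
    y=np.array([-np.sin(h),np.cos(h),0])*(-1 if flip else 1); return Ro.from_matrix(np.c_[np.cross(y,z),y,z])
def go(pos,R):
    s=manip.sense(); R0=Ro.from_quat(s['tool_rot']); 
    print('shift cm',(R0.inv().apply(np.array(pos)-s['tool_pos'])*100).round(2),'rotvec deg',np.degrees((R0.inv()*R).as_rotvec()).round(1),'q',s['qpos'].round(2),'t',s['t'])
E
python3 - <<'E'
from h import *
go([.42,.25,.25],rot(90,0,0))
E
```

```text
shift cm [ 48.74 -66.    -1.83] rotvec deg [  -0.    -0.2 -153.4] q [-1.22  0.22  1.61  0.    1.31 -0.11] t 0.1
```

Request:
jog_arm([
  [5, -4, -2, 0, 0, -8, -1],
  [10, -8, -2, 0, 0, -16, -1],
  [14, -12, -2, 0, 0, -24, -1],
  [18, -16, -2, 0, 0, -32, -1],
  [21, -20, -2, 0, 0, -40, -1],
  [24, -24, -2, 0, 0, -48, -1],
  [27, -28, -2, 0, 0, -56, -1],
  [29, -32, -2, 0, 0, -64, -1],
  [31, -36, -2, 0, 0, -72, -1],
  [33, -40, -2, 0, 0, -80, -1],
])

```text
t: 1.1
tool_pos: [0.3948, -0.0783, 0.2509]
tool_rot: [0.596, 0.803, 0.0, -0.0]
force: [0.9, 0.1, -0.3]
finger_gap: 0.0857
grasp_force: 0.0
```

Run:
```python
from h import *
print(manip.sense()['tool_pos']);go([.42,.28,.25],rot(90,0,0))
```

```text
[ 0.39482556 -0.07829848  0.25094719]
shift cm [33.56 12.81  0.1 ] rotvec deg [  0.   -0.  -73.1] q [-0.37 -0.31  2.08  0.    1.37 -0.67] t 1.1
```

Request:
jog_arm([
  [4, 1.5, 0, 0, 0, -8, -1],
  [8, 3, 0, 0, 0, -16, -1],
  [12, 4.5, 0, 0, 0, -24, -1],
  [16, 6, 0, 0, 0, -32, -1],
  [20, 7.5, 0, 0, 0, -40, -1],
  [24, 9, 0, 0, 0, -48, -1],
  [28, 10.5, 0, 0, 0, -56, -1],
  [32, 12, 0, 0, 0, -64, -1],
  [33.6, 12.8, 0, 0, 0, -72, -1],
  [33.6, 12.8, 0, 0, 0, -73.1, -1],
])

```text
t: 2.1
tool_pos: [0.4217, 0.2803, 0.2507]
tool_rot: [0.0, 1.0, 0.0, -0.0]
force: [-0.9, -0.4, 0.2]
finger_gap: 0.0856
grasp_force: 0.0
```

Run:
```python
from h import *
# pre-grasp: grasp point target on bottle
g=np.array([.525,.317,.028]); R=rot(52,0,0); z=R.as_matrix()[:,2]
go(g+z*.019-z*.10,R)
c=grab('wrist');cv2.imwrite('pics/w.png',c['pixels']); h=cv2.cvtColor(c['pixels'],cv2.COLOR_BGR2HSV)
m=cv2.inRange(h,(22,150,100),(35,255,255))
for k in cv2.findContours(m,cv2.RETR_EXTERNAL,2)[0]:
    if cv2.contourArea(k)>300:
        q=np.array([ray(c,u,v,.045)[:2] for u,v in k[:,0]],np.float32); r=cv2.minAreaRect(q); print(k[:,0].min(0),k[:,0].max(0),r,cv2.boxPoints(r).round(3).tolist())
m=cv2.inRange(h,(105,120,80),(125,255,255)); 
for k in cv2.findContours(m,cv2.RETR_EXTERNAL,2)[0]:
        if cv2.contourArea(k)>300:
            q=np.array([ray(c,u,v,.048)[:2] for u,v in k[:,0]],np.float32); print(' blue',k[:,0].mean(0),cv2.minAreaRect(q))
```

```text
shift cm [-5.35  3.67 15.88] rotvec deg [ -0.  -38.1  -0. ] q [ 0.45 -0.06  1.87  0.    1.33 -1.12] t 2.1
[268 214] [305 286] ((0.5366376042366028, 0.31703484058380127), (0.10247555375099182, 0.04717056453227997), 0.5414395928382874) [[0.48500001430511475, 0.3400000035762787], [0.4860000014305115, 0.2930000126361847], [0.5879999995231628, 0.2939999997615814], [0.5879999995231628, 0.3409999907016754]]
[90 69] [197 188] ((0.38904035091400146, 0.15900547802448273), (0.13169291615486145, 0.08072681725025177), 23.89436149597168) [[0.31200000643730164, 0.16899999976158142], [0.3449999988079071, 0.0949999988079071], [0.4659999907016754, 0.14900000393390656], [0.43299999833106995, 0.22300000488758087]]
 blue [290.         265.16666667] ((0.5496233701705933, 0.31724250316619873), (0.039359040558338165, 0.02967386320233345), 0.9277141094207764)
 blue [137.79452055 124.28082192] ((0.379141241312027, 0.14731226861476898), (0.059191711246967316, 0.04368995875120163), 23.889490127563477)
```

Request:
jog_arm([
  [-1, 1, 2, 0, -8, 0, -1],
  [-2, 2, 4, 0, -16, 0, -1],
  [-3, 3, 7, 0, -24, 0, -1],
  [-4, 3.7, 10, 0, -32, 0, -1],
  [-5, 3.7, 13, 0, -38, 0, -1],
  [-5.3, 3.7, 15.9, 0, -38, 0, -1],
  [-5.3, 3.7, 15.9, 0, -38, 0, -1],
  [-5.3, 3.7, 15.9, 0, -38, 0, -1],
])

```text
t: 2.95
tool_pos: [0.4747, 0.313, 0.0911]
tool_rot: [0.003, 0.946, -0.003, 0.324]
force: [0.1, -0.7, 1.0]
finger_gap: 0.0852
grasp_force: 0.0
```

Run:
```python
from h import *
g=np.array([.526,.317,.028]); R=rot(52,0,0); z=R.as_matrix()[:,2]
go(g+z*.019,R)
```

```text
shift cm [-0.19  0.47 10.03] rotvec deg [-0.4 -0.2 -0.3] q [ 0.67  0.1   2.2  -0.95  0.49 -0.12] t 2.95
```

Request:
jog_arm([
  [-0.2, 0.4, 3, 0, 0, 0, -1],
  [-0.2, 0.4, 6, 0, 0, 0, -1],
  [-0.2, 0.4, 8, 0, 0, 0, -1],
  [-0.2, 0.4, 10, 0, 0, 0, -1],
  [-0.2, 0.4, 10, 0, 0, 0, -1],
  [-0.2, 0.4, 10, 0, 0, 0, 0],
  [-0.2, 0.4, 10, 0, 0, 0, 0.5],
  [-0.2, 0.4, 10, 0, 0, 0, 1],
  [-0.2, 0.4, 10, 0, 0, 0, 1],
  [-0.2, 0.4, 10, 0, 0, 0, 1],
])

```text
t: 3.95
tool_pos: [0.5406, 0.3207, 0.0247]
tool_rot: [0.003, 0.948, -0.002, 0.318]
force: [-3.5, -2.9, 6.5]
finger_gap: 0.0473
grasp_force: 62.8
```

Run:
```python
from h import *
g=np.array([.526,.317,.028]); R=rot(52,0,0); z=R.as_matrix()[:,2]
go(g+z*.019,R); s=manip.sense(); print(s['force'],s['tool_pos'],s['moment'])
c=grab('scene');cv2.imwrite('pics/s2.png',cv2.resize(c['pixels'][180:330,200:400],(800,600)))
```

```text
shift cm [ 0.94 -0.37  0.76] rotvec deg [-0.3 -0.9 -0.3] q [ 0.59  0.33  2.08 -1.12  0.39  0.02] t 3.95
[-3.52770054 -2.92552225  6.46483567] [0.54063925 0.32066976 0.02470331] [-0.20854053  0.12391643 -0.22938728]
```

View pics/s2.png

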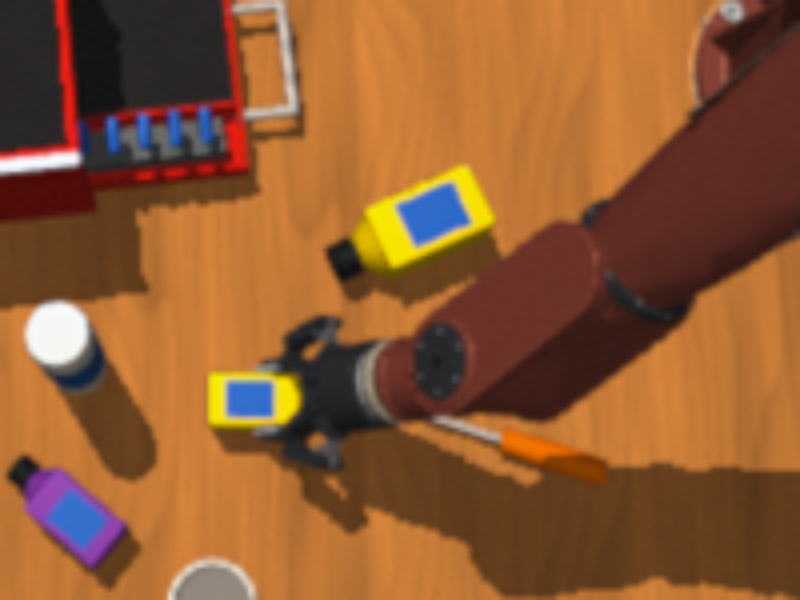

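The picture shows the fingers across the bottle's body near the shoulder, at about (275,400) in the crop. Joint 4 is close to its range limit, so the grip sits about 1 cm shallow, but the bottle is held at 63 N. I'll lift gently and check.

Request:
jog_arm([
  [-0.6, 0, -0.8, 0, 0, 0, 1],
  [-1.2, 0, -1.6, 0, 0, 0, 1],
  [-2.5, -0.5, -3.2, 0, 0, 0, 1],
  [-4.3, -2, -5.5, 0, 0, 0, 1],
  [-6.2, -4, -7.9, 0, 0, 0, 1],
  [-8, -6.5, -10.2, 0, 0, 0, 1],
  [-9.8, -9, -12.6, 0, 0, 0, 1],
  [-11.7, -12, -15, 0, 0, 0, 1],
  [-13, -15, -16.5, 0, 0, 0, 1],
  [-13, -15, -16.5, 0, 0, 0, 1],
])

```text
t: 5.0
tool_pos: [0.5453, 0.1689, 0.2376]
tool_rot: [0.005, 0.947, -0.002, 0.32]
force: [0.4, 0.3, -1.8]
finger_gap: 0.0469
grasp_force: 62.5
```

Run:
```python
from h import *
go([.53,.05,.25],rot(52,6,0)); s=manip.sense(); print(s['force'],s['tool_pos'],s['finger_gap'])
c=grab('wrist');d=grab('scene');cv2.imwrite('pics/w3.png',np.hstack([c['pixels'][:, 0:400],d['pixels'][0:384,160:480]]))
```

```text
shift cm [  0.36 -11.9   -1.84] rotvec deg [-4.  -0.7 -5.2] q [ 0.27 -0.24  2.17 -0.3   0.59 -1.1 ] t 5.0
[ 0.44711846  0.26675069 -1.8181479 ] [0.54525772 0.16889685 0.23756378] 0.046914066948235925
```

View pics/w3.png

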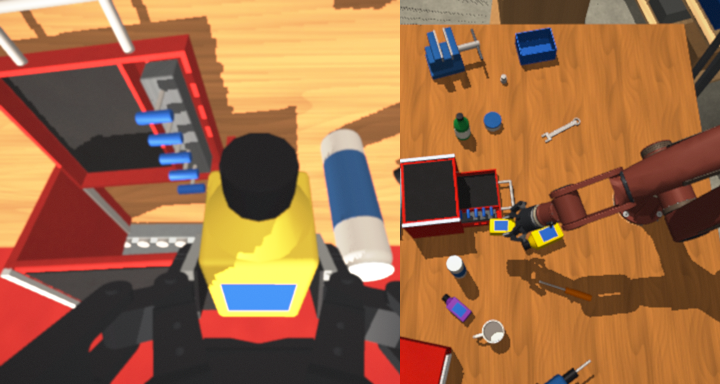

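The bottle is held: in the wrist view it lies between the fingers at about (260,230), with the cap at (258,175). Next I'll compute the upright pose from the grip geometry.

```bash
cat >> h.py <<'E'
Rg=Ro.from_quat([.003,.948,-.002,.318]); pg=np.array([.5406,.3207,.0247])
B0=Ro.from_matrix(np.array([[0,0,1],[0,1,0],[-1,0,0]]).T); b0=np.array([.588,.3207,.024])
Rbt=Rg.inv()*B0; bt=Rg.inv().apply(b0-pg)
def place(base,head=6):
    h=np.radians(head); x=-np.array([np.cos(h),np.sin(h),0]); z=np.array([0,0,1.])
    Rb=Ro.from_matrix(np.c_[x,np.cross(z,x),z]); R=Rb*Rbt.inv(); return np.array(base)-R.apply(bt),R
E
python3 - <<'E'
from h import *
p,R=place([.636,-.029,.16]); print(p,R.as_matrix().round(2)); go(p,R)
E
```

```text
[ 0.63530383 -0.02907317  0.2074    ] [[ 0.6   0.11  0.79]
 [ 0.06 -0.99  0.09]
 [ 0.8  -0.01 -0.6 ]]
shift cm [ -5.93 -19.86   7.7 ] rotvec deg [-24.4   7.6 173.8] q [ 0.27 -0.23  2.17 -0.3   0.59 -1.1 ] t 5.1
```

Request:
jog_arm([
  [0, -1, -1, 0, 0, 8, 1],
  [-1, -3, -2, 0, 0, 16, 1],
  [-2, -5, -3, 0, 0, 24, 1],
  [-3, -7, -4, 0, 0, 32, 1],
  [-3, -9, -4, 0, 0, 40, 1],
  [-3, -11, -4, 0, 0, 48, 1],
  [-3, -13, -4, 0, 0, 56, 1],
  [-3, -15, -4, 0, 0, 64, 1],
  [-3, -17, -4, 0, 0, 72, 1],
  [-3, -18, -4, 0, 0, 80, 1],
])

```text
t: 6.1
tool_pos: [0.5415, -0.0089, 0.2802]
tool_rot: [0.614, 0.724, 0.202, 0.241]
force: [0.5, -0.5, -1.5]
finger_gap: 0.0472
grasp_force: 62.3
```

Run:
```python
from h import *
p,R=place([.636,-.029,.19]); go(p,R); s=manip.sense();print(s['tool_pos'],p)
```

```text
shift cm [-2.77  4.58  9.04] rotvec deg [-10.4  16.   94.6] q [-0.22 -0.4   2.2   0.19  0.72 -0.48] t 6.1
[ 0.54151335 -0.00885837  0.28022875] [ 0.63530383 -0.02907317  0.2374    ]
```

Request:
jog_arm([
  [0, 0, 0, -1, 1, 8, 1],
  [0, 0, 0, -2, 2, 16, 1],
  [0, 0, 0, -3, 4, 24, 1],
  [-0.5, 0.5, 1, -3, 5, 32, 1],
  [-0.8, 1, 2, -4, 7, 40, 1],
  [-1, 1.5, 3, -5, 8, 48, 1],
  [-1.3, 2, 4, -6, 9, 56, 1],
  [-1.6, 2.5, 5, -7, 11, 64, 1],
  [-2, 3.3, 6.5, -8, 12, 72, 1],
  [-2.5, 4, 8, -9, 13, 80, 1],
])

```text
t: 7.1
tool_pos: [0.625, -0.0257, 0.2423]
tool_rot: [0.89, 0.166, 0.424, 0.021]
force: [0.5, 0.1, -1.1]
finger_gap: 0.0473
grasp_force: 62.5
```

Run:
```python
from h import *
p,R=place([.636,-.029,.10]); go(p,R); s=manip.sense();print(s['tool_pos'],p)
```

```text
shift cm [-6.59 -1.09  6.83] rotvec deg [-1.3  2.6 14.7] q [-0.32 -0.18  2.21  0.91  0.44  0.18] t 7.1
[ 0.62496268 -0.02569916  0.24233616] [ 0.63530383 -0.02907317  0.1474    ]
```

Request:
jog_arm([
  [0, 0, 0, -1, 1, 7, 1],
  [0, 0, 0, -1.3, 2.6, 14.7, 1],
  [-1.5, -0.2, 1.5, -1.3, 2.6, 14.7, 1],
  [-3, -0.5, 3, -1.3, 2.6, 14.7, 1],
  [-5, -0.8, 5, -1.3, 2.6, 14.7, 1],
  [-6.6, -1.1, 6.8, -1.3, 2.6, 14.7, 1],
  [-6.6, -1.1, 6.8, -1.3, 2.6, 14.7, 1],
])

```text
t: 7.8
tool_pos: [0.6322, -0.0288, 0.143]
tool_rot: [0.896, 0.047, 0.441, -0.027]
force: [-0.7, 0.4, -3.4]
finger_gap: 0.0472
grasp_force: 62.4
```

Run:
```python
from h import *
p,R=place([.636,-.029,.022]); go(p,R); s=manip.sense();print(s['tool_pos'],p,s['force'])
c=grab('top');d=grab('scene')
cv2.imwrite('pics/p4.png',np.hstack([cv2.resize(c['pixels'][100:220,180:320],(400,343)),cv2.resize(d['pixels'][140:260,130:270],(400,343))]))
for e in (c,d):
    Rm=Ro.from_quat(s['tool_rot']); b=s['tool_pos']+Rm.apply(bt); z=(Rm*Rbt).as_matrix()[:,2]
    print(b,z,proj(e,b+.041*z),proj(e,b+.116*z))
```

```text
shift cm [-5.65  0.11  4.73] rotvec deg [-0.1  0.5  0.1] q [-0.32  0.04  2.27  1.66  0.34 -0.37] t 7.8
[ 0.63215232 -0.02878652  0.14303827] [ 0.63530383 -0.02907317  0.0694    ] [-0.71481062  0.37410348 -3.35243595]
[ 0.63246515 -0.02880678  0.09563414] [0.00808335 0.00200259 0.99996532] [258.01440366 161.075726  ] [258.48963708 158.11264304]
[ 0.63246515 -0.02880678  0.09563414] [0.00808335 0.00200259 0.99996532] [239.38716762 181.07290172] [238.16382142 173.99317596]
```

View pics/p4.png

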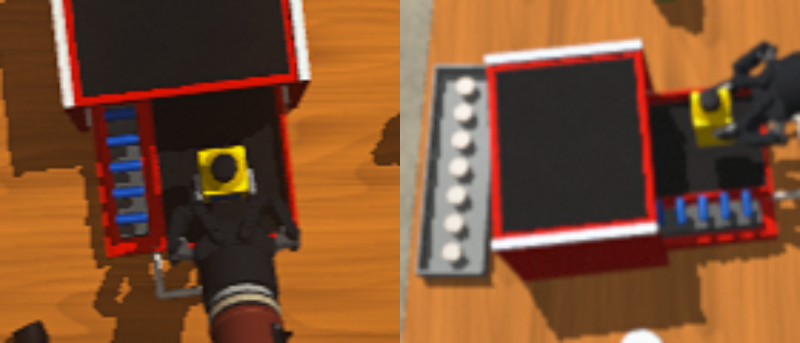

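Both views show the bottle upright over the bay, with the cap at about (222,166) in the left crop, as predicted. I'll lower it now.

Request:
jog_arm([
  [-1, 0, 0.8, 0, 0, 0, 1],
  [-2, 0, 1.7, 0, 0, 0, 1],
  [-3, 0, 2.5, 0, 0.5, 0, 1],
  [-4, 0.1, 3.3, 0, 0.5, 0, 1],
  [-4.8, 0.1, 4, 0, 0.5, 0, 1],
  [-5.3, 0.1, 4.4, 0, 0.5, 0, 1],
  [-5.6, 0.1, 4.7, 0, 0.5, 0, 1],
  [-5.6, 0.1, 4.7, 0, 0.5, 0, 1],
  [-5.6, 0.1, 4.7, 0, 0.5, 0, 1],
])

```text
t: 8.8
tool_pos: [0.6411, -0.0316, 0.0791]
tool_rot: [0.891, 0.048, 0.451, -0.025]
force: [0.8, -0.6, -1.5]
finger_gap: 0.0467
grasp_force: 62.5
```

Run:
```python
from h import *
p,R=place([.636,-.029,.017]); go(p,R); s=manip.sense();print(s['tool_pos'],p,s['force'])
Rm=Ro.from_quat(s['tool_rot']); b=s['tool_pos']+Rm.apply(bt); z=(Rm*Rbt).as_matrix()[:,2];print(b,z)
```

```text
shift cm [-1.51 -0.31  0.43] rotvec deg [ 0.1 -0.8  0.4] q [-0.32  0.23  2.26  2.14  0.41 -0.88] t 8.8
[ 0.64107022 -0.03155161  0.07913075] [ 0.63530383 -0.02907317  0.0644    ] [ 0.81729185 -0.5706053  -1.51996741]
[ 0.64247527 -0.03171177  0.03174668] [-0.01495979  0.00495035  0.99987584]
```

Request:
jog_arm([
  [-0.4, -0.1, 0.1, 0, -0.4, 0, 1],
  [-0.8, -0.2, 0.2, 0, -0.8, 0, 1],
  [-1, -0.2, 0.3, 0, -0.8, 0, 1],
  [-1.1, -0.3, 0.3, 0, -0.8, 0, 1],
  [-1.1, -0.3, 0.3, 0, -0.8, 0, 1],
  [-1.1, -0.3, 0.3, 0, -0.8, 0, 1],
])

```text
t: 9.4
tool_pos: [0.6359, -0.029, 0.0672]
tool_rot: [0.894, 0.048, 0.444, -0.025]
force: [-0.1, 1.4, -1.6]
finger_gap: 0.0468
grasp_force: 62.5
```

```bash
cat > st.py <<'E'
from h import *
p,R=place([.636,-.029,.017]); go(p,R); s=manip.sense();print(s['force'])
Rm=Ro.from_quat(s['tool_rot']); b=s['tool_pos']+Rm.apply(bt); z=(Rm*Rbt).as_matrix()[:,2];print(b,z)
E
python3 st.py
```

```text
shift cm [-0.26  0.    0.12] rotvec deg [0.1 0.1 0.3] q [-0.32  0.24  2.26  2.17  0.41 -0.9 ] t 9.4
[-0.12354452  1.41618248 -1.62433855]
[ 0.63655976 -0.02920599  0.01980819] [6.11953272e-04 5.86413284e-03 9.99982619e-01]
```

Base is about 3 mm above the floor and shows no contact yet, so I'll inch down.

Request:
jog_arm([
  [-0.15, 0, 0.1, 0, 0, 0, 1],
  [-0.25, 0, 0.15, 0, 0, 0, 1],
  [-0.25, 0, 0.15, 0, 0, 0, 1],
  [-0.25, 0, 0.15, 0, 0, 0, 1],
])

```text
t: 9.8
tool_pos: [0.6361, -0.0292, 0.065]
tool_rot: [0.894, 0.048, 0.445, -0.024]
force: [-0.2, 0.4, -0.2]
finger_gap: 0.0473
grasp_force: 62.8
```

```bash
python3 st.py
```

```text
shift cm [-0.09 -0.02 -0.03] rotvec deg [ 0.1 -0.   0.3] q [-0.32  0.25  2.26  2.18  0.41 -0.92] t 9.8
[-0.23791082  0.37483095 -0.15815376]
[ 0.63687256 -0.02937643  0.0175694 ] [-7.81152900e-04  6.04098188e-03  9.99981448e-01]
```

Request:
jog_arm([
  [-0.1, 0, 0.06, 0, 0, 0, 1],
  [-0.15, 0, 0.1, 0, 0, 0, 1],
  [-0.15, 0, 0.1, 0, 0, 0, 1],
])

```text
t: 10.1
tool_pos: [0.6374, -0.029, 0.065]
tool_rot: [0.893, 0.049, 0.447, -0.025]
force: [-1.9, 0.4, 4.7]
finger_gap: 0.0469
grasp_force: 63.4
```

The floor is reached, with about 5 N upward. Releasing.

Request:
jog_arm([
  [0, 0, 0, 0, 0, 0, 0.3],
  [0, 0, 0, 0, 0, 0, -0.2],
  [0, 0, 0, 0, 0, 0, -0.6],
  [0, 0, 0, 0, 0, 0, -1],
  [0, 0, 0, 0, 0, 0, -1],
  [0, 0, 0, 0, 0, 0, -1],
  [0, 0, 0, 0, 0, 0, -1],
])

```text
t: 10.8
tool_pos: [0.6354, -0.0291, 0.0624]
tool_rot: [0.894, 0.048, 0.444, -0.025]
force: [0.2, -0.1, -0.2]
finger_gap: 0.0858
grasp_force: 0.0
```

Request:
jog_arm([
  [0, 0, -1, 0, 0, 0, -1],
  [0, 0, -2, 0, 0, 0, -1],
  [0, 0, -4, 0, 0, 0, -1],
  [0, 0, -6, 0, 0, 0, -1],
  [0, 0, -8, 0, 0, 0, -1],
  [0, 0, -11, 0, 0, 0, -1],
  [0, 0, -14, 0, 0, 0, -1],
  [0, 0, -14, 0, 0, 0, -1],
  [0, 0, -14, 0, 0, 0, -1],
])

```text
t: 11.7
tool_pos: [0.5249, -0.0416, 0.1482]
tool_rot: [0.894, 0.048, 0.445, -0.024]
force: [-0.1, 0.7, -0.0]
finger_gap: 0.0856
grasp_force: 0.0
```

Run:
```python
from h import *
s=manip.sense();print(s['tool_pos'],s['force'],s['qpos'].round(2))
c=grab('top');d=grab('scene')
cv2.imwrite('pics/p5.png',np.hstack([cv2.resize(c['pixels'][100:220,180:320],(400,343)),cv2.resize(d['pixels'][140:260,130:270],(400,343))]))
# push start: tool tilted 60 deg below horizontal, heading 6; 
u=np.array([.9945,.1045,0]); bar=np.array([.5134,-.0149,0])
go(bar-u*.05+[0,0,.10],rot(60,6,1)); go(bar-u*.05+[0,0,.022],rot(60,6,1))
```

```text
[ 0.52491949 -0.04164718  0.14820494] [-0.13487034  0.69365845 -0.00396894] [-0.48 -0.24  2.5   1.49  0.46 -0.29]
shift cm [-7.27 -2.75 -1.84] rotvec deg [ -0.2 -22.8   0.1] q [-0.48 -0.23  2.5   1.49  0.46 -0.29] t 11.8
shift cm [-13.49  -2.73   2.87] rotvec deg [ -0.2 -22.8   0.1] q [-0.48 -0.23  2.5   1.49  0.46 -0.29] t 11.8
```

View pics/p5.png

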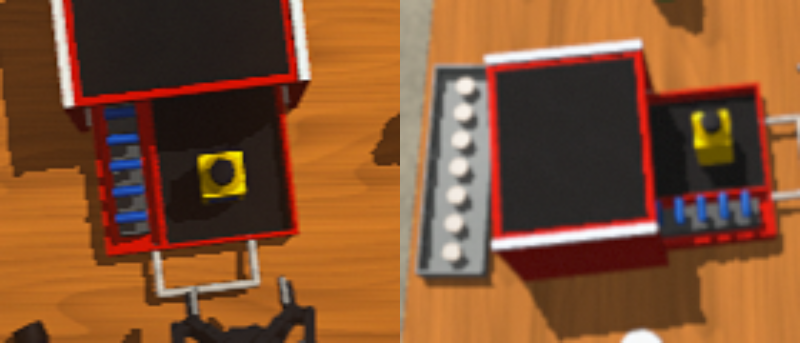

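Both views show the bottle standing released in the bay at about (222,173) in the left crop. Next I'll shut the fingers and move in front of the handle.

Run:
```python
from h import *
u=np.array([.9945,.1045,0]); bar=np.array([.5134,-.0149,0])
go(bar-u*.06+[0,0,.15],rot(75,6,1)); go(bar-u*.06+[0,0,.016],rot(75,6,1))
```

```text
shift cm [-3.89 -2.76 -5.66] rotvec deg [ -0.2 -37.8   0.1] q [-0.48 -0.23  2.5   1.49  0.46 -0.29] t 11.8
shift cm [-14.57  -2.73   2.44] rotvec deg [ -0.2 -37.8   0.1] q [-0.48 -0.23  2.5   1.49  0.46 -0.29] t 11.8
```

Request:
jog_arm([
  [-1, -1, -2, 0, -8, 0, 0],
  [-2, -2, -4, 0, -16, 0, 1],
  [-3, -2.8, -5.6, 0, -24, 0, 1],
  [-3.9, -2.8, -5.6, 0, -32, 0, 1],
  [-3.9, -2.8, -5.6, 0, -38, 0, 1],
  [-3.9, -2.8, -5.6, 0, -38, 0, 1],
  [-3.9, -2.8, -5.6, 0, -38, 0, 1],
  [-3.9, -2.8, -5.6, 0, -38, 0, 1],
])

```text
t: 12.6
tool_pos: [0.4575, -0.02, 0.1508]
tool_rot: [0.99, 0.055, 0.129, -0.008]
force: [0.1, -0.8, -0.3]
finger_gap: -0.0001
grasp_force: 0.0
```

Run:
```python
from h import *
u=np.array([.9945,.1045,0]); bar=np.array([.5134,-.0149,0])
print(manip.sense()['tool_pos']);go(bar-u*.06+[0,0,.016],rot(75,6,1))
```

```text
[ 0.45747418 -0.01997572  0.15080835]
shift cm [-3.84  0.1  12.93] rotvec deg [-0.2  0.1  0.4] q [-0.26 -0.23  2.24  0.12  0.9   1.13] t 12.6
```

Request:
jog_arm([
  [-1, 0, 3.3, 0, 0, 0, 1],
  [-2, 0, 6.6, 0, 0, 0, 1],
  [-3, 0, 10, 0, 0, 0, 1],
  [-3.5, 0.1, 12, 0, 0, 0, 1],
  [-3.8, 0.1, 12.9, 0, 0, 0, 1],
  [-3.8, 0.1, 12.9, 0, 0, 0, 1],
  [-3.8, 0.1, 12.9, 0, 0, 0, 1],
])

```text
t: 13.3
tool_pos: [0.4506, -0.0221, 0.0158]
tool_rot: [0.99, 0.053, 0.129, -0.008]
force: [-0.1, 0.1, -0.2]
finger_gap: 0.0001
grasp_force: 0.0
```

Run:
```python
from h import *
u=np.array([.9945,.1045,0]); bar=np.array([.5134,-.0149,0])
s=manip.sense();print(s['tool_pos'],s['force'])
for d in(-.016,.129): go(bar+u*(d)+[0,0,.016],rot(75,6,1))
```

```text
[ 0.45055203 -0.02206928  0.01577961] [-0.06372443  0.07403226 -0.17383472]
shift cm [ 4.57 -0.04  1.19] rotvec deg [-0.1  0.1  0.2] q [-0.27  0.04  2.32  0.19  0.55  1.05] t 13.3
shift cm [18.59  0.    4.92] rotvec deg [-0.1  0.1  0.2] q [-0.27  0.04  2.32  0.19  0.55  1.05] t 13.3
```

Approach the bar slowly.

Request:
jog_arm([
  [1, 0, 0.3, 0, 0, 0, 1],
  [2, 0, 0.5, 0, 0, 0, 1],
  [3, 0, 0.8, 0, 0, 0, 1],
  [3.7, 0, 1, 0, 0, 0, 1],
  [4.2, 0, 1.1, 0, 0, 0, 1],
  [4.6, 0, 1.2, 0, 0, 0, 1],
  [5, 0, 1.3, 0, 0, 0, 1],
  [5.4, 0, 1.4, 0, 0, 0, 1],
  [5.8, 0, 1.55, 0, 0, 0, 1],
  [6.2, 0, 1.65, 0, 0, 0, 1],
])

```text
t: 14.3
tool_pos: [0.5131, -0.0148, 0.0147]
tool_rot: [0.99, 0.053, 0.128, -0.008]
force: [-2.3, -0.3, -0.7]
finger_gap: 0.0
grasp_force: 1.4
```

Request:
jog_arm([
  [0.5, 0, 0.12, 0, 0, 0, 1],
  [1.1, 0, 0.27, 0, 0, 0, 1],
  [1.8, 0, 0.45, 0, 0, 0, 1],
  [2.6, 0, 0.65, 0, 0, 0, 1],
  [3.5, 0, 0.9, 0, 0, 0, 1],
  [4.4, 0, 1.1, 0, 0, 0, 1],
  [5.2, 0, 1.35, 0, 0, 0, 1],
  [6, 0, 1.55, 0, 0, 0, 1],
  [6.6, 0, 1.7, 0, 0, 0, 1],
  [7, 0, 1.8, 0, 0, 0, 1],
])

```text
t: 15.3
tool_pos: [0.5869, -0.0072, 0.0162]
tool_rot: [0.99, 0.053, 0.129, -0.007]
force: [-2.7, 0.1, -2.6]
finger_gap: 0.0001
grasp_force: 1.7
```

```bash
cat > tr.py <<'E'
from h import *
s=manip.sense();print(s['tool_pos'],s['force'])
c=grab('top');d=grab('scene')
cv2.imwrite('pics/p6.png',np.hstack([cv2.resize(c['pixels'][100:220,180:320],(400,343)),cv2.resize(d['pixels'][140:260,130:270],(400,343))]))
E
python3 tr.py
```

```text
[ 0.58691194 -0.00722304  0.01623241] [-2.69308965  0.05667702 -2.63596742]
```

View pics/p6.png

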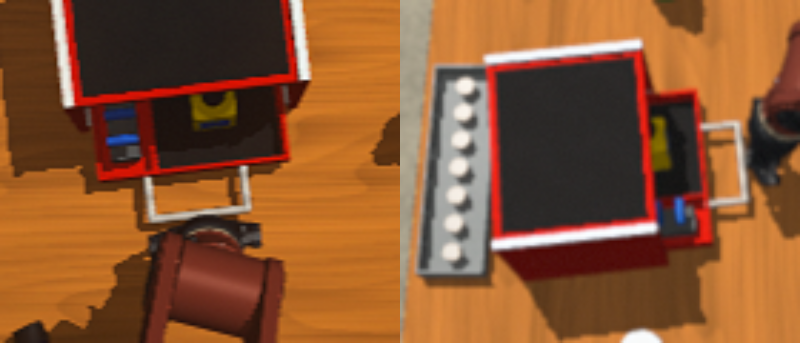

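The bottle is still upright and the tray is about 55 to 60 mm out. I'll continue and slow down near home.

Request:
jog_arm([
  [0.5, 0, 0.13, 0, 0, 0, 1],
  [1.1, 0, 0.3, 0, 0, 0, 1],
  [1.8, 0, 0.48, 0, 0, 0, 1],
  [2.5, 0, 0.67, 0, 0, 0, 1],
  [3.1, 0, 0.83, 0, 0, 0, 1],
  [3.6, 0, 0.97, 0, 0, 0, 1],
  [4, 0, 1.07, 0, 0, 0, 1],
  [4.3, 0, 1.15, 0, 0, 0, 1],
  [4.5, 0, 1.2, 0, 0, 0, 1],
])

```text
t: 16.3
tool_pos: [0.6325, -0.0023, 0.0159]
tool_rot: [0.99, 0.053, 0.129, -0.007]
force: [-2.0, -1.1, 1.0]
finger_gap: 0.0
grasp_force: 1.1
```

Request:
jog_arm([
  [0.2, 0, 0.05, 0, 0, 0, 1],
  [0.4, 0, 0.1, 0, 0, 0, 1],
  [0.6, 0, 0.16, 0, 0, 0, 1],
  [0.8, 0, 0.2, 0, 0, 0, 1],
])

```text
t: 16.7
tool_pos: [0.6403, -0.0013, 0.0159]
tool_rot: [0.99, 0.053, 0.129, -0.007]
force: [-1.7, -1.4, 0.4]
finger_gap: 0.0001
grasp_force: 1.2
```

Request:
jog_arm([
  [0.2, 0, 0.05, 0, 0, 0, 1],
  [0.4, 0, 0.1, 0, 0, 0, 1],
  [0.6, 0, 0.16, 0, 0, 0, 1],
])

```text
t: 17.0
tool_pos: [0.6465, -0.0007, 0.0158]
tool_rot: [0.99, 0.053, 0.129, -0.007]
force: [-3.3, -0.4, 0.8]
finger_gap: 0.0001
grasp_force: 1.2
```

Request:
jog_arm([
  [0.2, 0, 0.05, 0, 0, 0, 1],
  [0.3, 0, 0.08, 0, 0, 0, 1],
])

```text
t: 17.2
tool_pos: [0.6496, -0.0004, 0.0158]
tool_rot: [0.99, 0.054, 0.129, -0.007]
force: [-4.9, -2.3, 1.5]
finger_gap: 0.0
grasp_force: 2.3
```

Request:
jog_arm([
  [0.15, 0, 0.04, 0, 0, 0, 1],
  [0.25, 0, 0.07, 0, 0, 0, 1],
])

```text
t: 17.4
tool_pos: [0.6499, 0.0001, 0.0149]
tool_rot: [0.991, 0.054, 0.126, -0.008]
force: [-8.3, -1.7, 4.7]
finger_gap: 0.0001
grasp_force: 4.0
```

The force rises with no more motion, so the tray is at its stop. I'll back off and look.

Request:
jog_arm([
  [-1, 0, -0.3, 0, 0, 0, 1],
  [-3, 0, -0.8, 0, 0, 0, 1],
  [-6, 0, -1.6, 0, 0, 0, 1],
  [-9, 0, -2.4, 0, 0, 0, 1],
  [-12, 0, -3.2, 0, 0, 0, 1],
  [-14, 0, -6, 0, 0, 0, 1],
  [-14, 0, -10, 0, 0, 0, 1],
  [-14, 0, -14, 0, 0, 0, 1],
  [-14, 0, -14, 0, 0, 0, 1],
  [-14, 0, -14, 0, 0, 0, 1],
])

```text
t: 18.4
tool_pos: [0.484, -0.019, 0.1179]
tool_rot: [0.99, 0.053, 0.132, -0.007]
force: [-0.6, 0.6, -0.1]
finger_gap: -0.0001
grasp_force: 0.0
```

Run:
```python
from h import *
s=manip.sense();print(s['tool_pos'],s['force']);u=np.array([.9945,.1045,0])
c=grab('top');w=grab('wrist')
cv2.imwrite('pics/p7.png',np.hstack([cv2.resize(c['pixels'][100:220,180:320],(360,309)),cv2.resize(w['pixels'],(412,309))]))
```

```text
[ 0.48398829 -0.01899511  0.117897  ] [-0.64236529  0.61184564 -0.07751991]
```

View pics/p7.png

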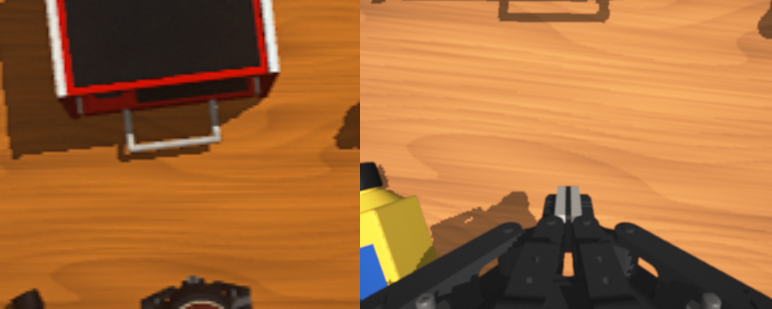

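The tray is home: the front is flush under the housing edge, and the handle is at (130,147) to (218,138). The bottle is hidden under the top, so I'll tilt the wrist camera and check it by numbers.

Request:
jog_arm([
  [0, 0, -1, 0, 8, 0, 1],
  [0, 0, -2, 0, 16, 0, 1],
  [0, 0, -3, 0, 24, 0, 1],
  [0, 0, -3, 0, 32, 0, 1],
  [0, 0, -3, 0, 40, 0, 1],
  [0, 0, -3, 0, 40, 0, 1],
  [0, 0, -3, 0, 40, 0, 1],
])

```text
t: 19.2
tool_pos: [0.5057, -0.0246, 0.1462]
tool_rot: [0.893, 0.05, 0.446, -0.031]
force: [1.2, 0.4, 0.5]
finger_gap: 0.0001
grasp_force: 0.0
```

Run:
```python
from h import *
c=ld('top'); a=ray(c,230.6,157.2,.03);b=ray(c,264.8,153.7,.03); print('bar mid',(a+b)/2,'start (.5134,-.0149)')
w=grab('wrist');print(w['s']['tool_pos'],w['s']['tool_rot'].round(3))
B=np.array([.783,-.014,.017])
for z in(0,.082,.116): print(z,proj(w,B+[0,0,z]))
h=cv2.cvtColor(w['pixels'],cv2.COLOR_BGR2HSV); m=cv2.inRange(h,(20,120,25),(36,255,255))
for k in cv2.findContours(m,cv2.RETR_EXTERNAL,2)[0]:
    if cv2.contourArea(k)>100: print(cv2.boundingRect(k),cv2.minAreaRect(k),cv2.contourArea(k))
```

```text
bar mid [0.66281274 0.00267362 0.03      ] start (.5134,-.0149)
[ 0.50569972 -0.02462011  0.14621867] [ 0.893  0.05   0.446 -0.031]
0 [275.58110539 104.38115825]
0.082 [277.94322973  47.63772827]
0.116 [279.20036195  17.4386432 ]
(0, 345, 20, 31) ((9.5, 360.0), (30.0, 19.0), 90.0) 303.0
(146, 261, 77, 10) ((184.02272033691406, 265.28814697265625), (76.52630615234375, 3.409060001373291), 6.115502834320068) 129.5
(290, 248, 109, 22) ((343.7505798339844, 259.1191101074219), (109.1252670288086, 13.273273468017578), 5.440331935882568) 995.5
(140, 248, 86, 15) ((182.49725341796875, 254.52603149414062), (85.89386749267578, 6.804511070251465), 6.009006023406982) 316.0
(274, 237, 196, 24) ((371.41748046875, 248.8455810546875), (196.21475219726562, 7.7679972648620605), 5.572198390960693) 1030.0
(300, 234, 128, 14) ((363.4589538574219, 240.89044189453125), (127.66310119628906, 2.826489210128784), 6.009005546569824) 153.0
(5, 211, 193, 20) ((101.03793334960938, 218.04483032226562), (192.2502899169922, 10.380685806274414), 4.763641834259033) 797.5
(271, 204, 153, 18) ((346.73077392578125, 214.4427947998047), (152.8379364013672, 7.012638092041016), 6.290670871734619) 386.5
(101, 195, 255, 39) ((228.24383544921875, 213.64312744140625), (256.3949279785156, 17.1557559967041), 7.480885982513428) 2096.0
(291, 179, 108, 14) ((344.5763244628906, 185.82225036621094), (12.427894592285156, 107.17708587646484), 88.45184326171875) 804.5
(341, 147, 84, 11) ((382.3448791503906, 150.7772979736328), (9.824808120727539, 83.05292510986328), 87.61405944824219) 300.5
(256, 36, 43, 80) ((277.0, 75.5), (42.0, 79.0), 0.0) 2988.5
```

A yellow blob at (277,75) is vertical (0° tilt) and sits where the standing bottle was predicted. The handle has moved about 0.15 m, so the tray is home. Handing in.

```bash
python3 -c "
from rig import manip
print(manip.finish_job())"
```

```text
the job is handed in; nothing more can be done
None
```

The yellow bottle was set down upright in the tray's bay and released, the tray was pushed to its stop with the bottle still standing in it, and the job was handed in at about 19 s; the hand-in gave back no verdict.

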